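# Load the lamp soldering jig and hold its clamp open

### The job

Get the soldering jig ready for the twin-arm wall lamp: set one brass candle cup mouth down in each of the two black nests, right down on its drip pan and let go, then pull the clamp's bar handle back against its springs until the pointer stands over the red marker, and keep holding it there so that I can lay the cross arm in. Finish while still holding the handle, and leave the cross arm, the flux jar and the pliers where they are.

Things in the scene. Friction and masses are not known exactly. Their poses are not given: they have to be found in the camera images.
- cup_a: brass candle cup, standing mouth down: from below a cup (27 mm diameter, 26 mm tall, rim tapered to 24 mm), a drip pan (disc 43 mm diameter, 26 to 29 mm up) and a solder boss (16 mm diameter, 29 to 53 mm up), best gripped there from above, fingertips clear of the pan. About 110 g; both cups are alike. Origin: centre of its underside; z up its axis.
- cup_b: brass candle cup, standing mouth down: from below a cup (27 mm diameter, 26 mm tall, rim tapered to 24 mm), a drip pan (disc 43 mm diameter, 26 to 29 mm up) and a solder boss (16 mm diameter, 29 to 53 mm up), best gripped there from above, fingertips clear of the pan. About 110 g; both cups are alike. Origin: centre of its underside; z up its axis.
- jig: soldering jig fixed to the bench, turned up to 0.25 rad: alu plate 160 x 270 x 12 mm, black nests left and right, steel stop at the far edge (top 64 mm above the bench), blue clamp slide amid (carriage top 46, jaw 66 mm), steel bracket 100 mm wide at the near edge (top 52 mm), white scale bar right. Origin: under the plate's centre, on the bench; x from handle to stop, y to its left, z up
- nest_left (a point): mouth centre of the pocket in the left (jig +y) black nest block (56 mm square), level with the block's top, 48 mm above the bench; pocket 30 mm diameter, small chamfer, 32 mm deep. A seated cup rests its drip pan on the block's top, its origin 26 mm below this point. Axes as the jig.
- nest_right (a point): mouth centre of the pocket in the right (jig -y) black nest block (56 mm square), level with the block's top, 48 mm above the bench; pocket 30 mm diameter, small chamfer, 32 mm deep. A seated cup rests its drip pan on the block's top, its origin 26 mm below this point. Axes as the jig.
- handle (a point): the clamp's pull handle: level black bar, 14 mm diameter, 100 mm long (along the jig's y), its axis 36 mm above the bare bench on the robot's side of the jig. Two 10 mm rods, 36 mm either side of its middle, lead from it to the clamp; 62 mm is free between them, and 50 mm between bar and bracket while shut. Origin: middle of the bar; axes as the jig. Pull it to -x
- clamp (a joint): how far the clamp slide is drawn open, in m: 0 shut (where its springs return it), 0.046 at its stop; grows as the handle is pulled to the jig's -x. The springs pull back with about 4.5 N at 0, rising 2.4 N per 10 mm (about 14 N at 40 mm)
- pointer (a point): tip of the clamp's pointer, a thin flat yellow finger, 4 mm wide, on the slide's right side, 42 mm above the bench, moving over the scale with the slide. Axes as the jig.
- mark: red marker clip, 10 mm wide (along the jig's x) and 24 mm long, fixed on the white scale bar at the opening wanted today, 26 to 38 mm from the shut pointer towards the handle. Origin: centre of its top face, 37.5 mm above the bench, just below the pointer's path; axes as the jig. The pointer stands over it when both are at the same jig x
- cross_arm: bystander: curved brass cross arm of the lamp with an eye at each end and a round hub in the middle, 194 x 44 x 30 mm, lying loose on the bench at the right. Origin: under the hub; its y runs along the arm.
- flux_jar: bystander: small flux jar with a yellow lid, 54 mm diameter, 50 mm tall, loose, at the near right. Origin: centre of its underside.
- pliers: bystander: pliers with red grips, 175 x 58 x 14 mm, loose, at the far left, beyond the cups. Origin: near the pivot, on the bench; x points to the jaws.

How it is judged (in metres and radians):
On the way, in this order (a step that is already met when the one before it is completed fails the run):
1. a cup sits fully down in each nest, let go ((((horizontal distance between cup_a and nest_left below 0.005 m and z of cup_a in the frame of nest_left below -0.0235 m and angle between cup_a's own z axis and vertical below 0.12 rad) and (horizontal distance between cup_b and nest_right below 0.005 m and z of cup_b in the frame of nest_right below -0.0235 m and angle between cup_b's own z axis and vertical below 0.12 rad)) or ((horizontal distance between cup_a and nest_right below 0.005 m and z of cup_a in the frame of nest_right below -0.0235 m and angle between cup_a's own z axis and vertical below 0.12 rad) and (horizontal distance between cup_b and nest_left below 0.005 m and z of cup_b in the frame of nest_left below -0.0235 m and angle between cup_b's own z axis and vertical below 0.12 rad))) and contact force between the fingers and cup_a below 0.2 N and contact force between the fingers and cup_b below 0.2 N), for 0.2 s.
2. the handle is pulled until the pointer stands over the red marker (x of pointer in the frame of mark between -0.005 and 0.005 m and contact force between the fingers and clamp above 5 N), for 0.3 s.
At the end, for the whole second after the job is handed in: A cup in each nest, whichever (within 5 mm of the pocket's axis, upright within 0.12 rad, pan within 2.5 mm of the block), untouched; the fingers hold the handle (over 5 N), the slide still, with the pointer over the marker (within 5 mm of its middle along the jig) (all of step 1 and all of step 2 and velocity of joint clamp between -0.01 and 0.01 m/s and linear speed of each of cup_a, cup_b below 0.02 m/s); the arm keeps its last pose, push and grip.
It fails at once if the cross arm is pushed more than 30 mm from its place or knocked over (distance of cross_arm from where it was at the start of the episode above 0.03 m or angle between cross_arm's own z axis and vertical above 0.5 rad).
It fails at once if the flux jar is pushed more than 30 mm from its place or knocked over (distance of flux_jar from where it was at the start of the episode above 0.03 m or angle between flux_jar's own z axis and vertical above 0.5 rad).
It fails at once if the pliers is pushed more than 30 mm from its place or knocked over (distance of pliers from where it was at the start of the episode above 0.03 m or angle between pliers's own z axis and vertical above 0.5 rad).
It also fails if it takes over 67 s, if anything falls off the work surface, if the arm or the gripper's body presses on something with over 40 N, if the wrist force passes 120 N, or if a joint passes its speed limit or range.

### The arm

A 6-joint arm with a two-finger parallel gripper is mounted at the origin on the work surface. World frame = base frame: x ahead of the robot, y to its left, z up, the work surface at z = 0. Lengths are in mm, angles in rad, forces in N, time in s.
With the tool pointing down it reaches from about 375 to 975 mm from the base axis. Payload 3.8 kg.
Tool frame: the origin (TCP) lies between the finger pads; the fingertips stand 11 mm ahead of it and the grasp point (between the pads) lies 8 mm behind it; z points along the fingers, y is the direction in which the jaws open and shut (so a half turn about z gives the same grasp; the last joint's range is limited). The gripper opens to 85 mm and grips with 20 to 120 N. Pads are 22 mm wide; open, the fingers measure 114 mm over their backs; the gripper's body (76 mm by 85 mm) begins 54 mm behind the grasp point. The pads swing forward as they close: fully open they stand 13 mm farther back than shut.
Start: joints at [1.263, 0.264, 1.604, -0, 1.274, -0.037], TCP at [180.562, 650.396, 242.28] pointing down, gripper open.
Joint ranges: [-2.63, 2.63], [-0.94, 2.18], [0.31, 2.57], [-1.31, 4.45], [0, 2.66], [-2.55, 2.55]. Speed limits (rad/s): [2.57, 2.57, 3.14, 3.14, 3.14, 3.14].

### API

Orientations are given as a unit quaternion [w, x, y, z].
In Python, from workcell import arm, optics gives the robot as it stands.
- The arm moves only by the tool carry_out, never from a script. Its arguments are lists of equal length, an entry for each row: "twist": the turn, a rotation vector about the world's x, y, z in units of 90 degrees (1.0 is 90 degrees), a list of three; "dp": the shift along the world's x, y, z in units of 0.6 m (1.0 is 0.6 m), a list of three; "fingers": the gripper command: -1 is fully open, 1 is shut, values between are in proportion. A call has 1 to 10 rows; each row is the pose to reach, as a shift and turn from the pose measured when the call began; what a row does not reach only later rows make up. A row lasts 1/8 s, in which the tool goes at most 62.5 mm and 10.7 degrees, less where a joint would pass 70% of its speed; a pose out of reach is approached as far as the arm can. A call with a number of a shift or a turn outside -1 to 1 is refused whole. A call with a gripper value outside its range is refused whole. The fingers move at their own pace and stop on an object; "squeeze" is the grip in N (left out, the last holds). Time passes only in rows, so rows that repeat a pose let the fingers close. It gives the time, the measured TCP pose, the force and the opening at its end, in the units of the state.
- arm.read_state(): the state, without advancing time (a new reading comes with each control period).
- optics.read_camera(name): name is "scene" or "top" or "wrist"; returns a dict with "pixels" (400x640x3 uint8, blue, green, red), "camera_matrix" (3x3 intrinsics, pixels), "rvec" (rotation vector, rad) and "tvec" (3), from world to camera coordinates, as OpenCV has them. Camera axes: x right, y down, z forward; pixel columns grow to the right and rows downward; lengths in mm; the calibration is good to about 2 mm. A picture is of the moment at which its call begins. There is no depth.
- arm.job_done(): hands the job in, once; it reports no verdict.
The state is a dict: "t": time; "joint_pos": joint angles; "qd": joint speeds; "joint_torque": joint torques, N m; "position": TCP position; "tcp_rot": TCP orientation; "ft_force": force on the tool from outside, world axes, zero at the start; "ft_torque": the same for the moment, N m; "opening": finger opening in mm.
Only numpy, scipy, OpenCV 4.12 (cv2) and the standard library are available. Lean on these libraries where they do the work, as an engineer would, in place of code of your own. Each camera call takes 0.05 s, during which the arm holds its last target.

## Working session

There is one attempt and no reset: what is moved stays moved. The work goes in short steps, Python scripts to look and compute and a tool call to move; the robot and the scene stay as the last step left them, time stands still between calls to the robot, and variables do not carry over. Pictures are saved under pics/ and viewed, and the job is handed in when it is done.

Besides the shell and the picture viewer there is one more tool, called after "Emit:" in YAML: its name, and indented under it one key for each argument. carry_out: Moves the arm, as the interface text tells. Its arguments: {"type":"object","properties":{"twist":{"type":"array"},"dp":{"type":"array"},"fingers":{"type":"array"},"squeeze":{"type":"number"}},"required":["twist","dp","fingers"]}

```bash
ls; mkdir -p pics; cat > h.py <<'E'
import numpy as np, cv2
from workcell import arm, optics
def grab(n,f=None):
    c=optics.read_camera(n)
    if f: cv2.imwrite('pics/'+f,c['pixels'])
    return c
def ray(c,uv,z):
    K=np.array(c['camera_matrix']);R,_=cv2.Rodrigues(np.array(c['rvec'],float));t=np.array(c['tvec'],float).reshape(3)
    o=-R.T@t; d=R.T@np.linalg.inv(K)@np.array([uv[0],uv[1],1.])
    return o+d*(z-o[2])/d[2]
def proj(c,p):
    q,_=cv2.projectPoints(np.array(p,float).reshape(-1,3),np.array(c['rvec'],float),np.array(c['tvec'],float),np.array(c['camera_matrix']),None)
    return q.reshape(-1,2)
E
python3 - <<'E'
from h import *
import pickle
d={}
for n in ['scene','top','wrist']:
    c=grab(n,n+'0.png'); d[n]=c
    R,_=cv2.Rodrigues(np.array(c['rvec'],float)); print(n,-R.T@np.array(c['tvec']).reshape(3),c['camera_matrix'][0])
pickle.dump(d,open('c0.pkl','wb'))
print(arm.read_state())
E
```

```text
pics
scene [956.80060981  81.32014718 788.02526023] [369.04973912   0.         317.00202115]
top [ 423.27889996  -24.74360685 1482.03288363] [516.84954447   0.         309.81403223]
wrist [110.93173662 668.81340721 373.04323324] [343.38238512   0.         322.38408082]
{'t': 0.15, 'joint_pos': array([ 1.26307472e+00,  2.64581154e-01,  1.60505898e+00, -1.63636455e-05,
        1.27375704e+00, -3.69030256e-02]), 'qd': array([-7.49380543e-04, -3.17606220e-03, -5.15194664e-03,  8.90502184e-05,
        1.82117358e-03,  1.03679442e-03]), 'joint_torque': array([ 1.30728768e-03, -5.15909672e+01, -3.67955196e+01, -1.85968702e-05,
        8.20137269e-03,  1.96274800e-05]), 'position': array([180.41377442, 649.85651569, 241.24805346]), 'tcp_rot': array([-1.46996709e-04,  1.34993430e-01,  9.90846083e-01, -8.90239111e-04]), 'ft_force': array([0.64594481, 0.18613293, 0.09336616]), 'ft_torque': array([-0.00436709,  0.01127203,  0.00940051]), 'opening': 85.46749369094353}
```

View pics/scene0.png

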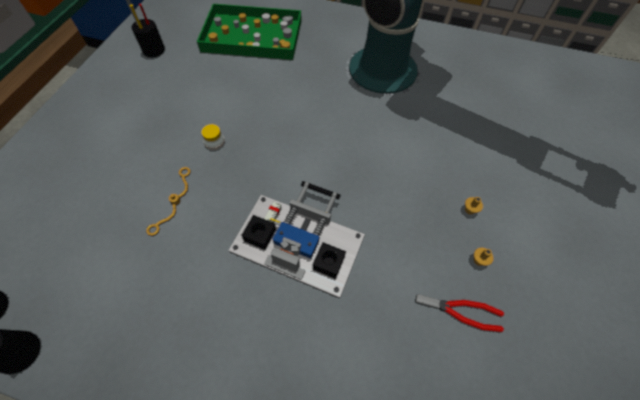

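View pics/top0.png

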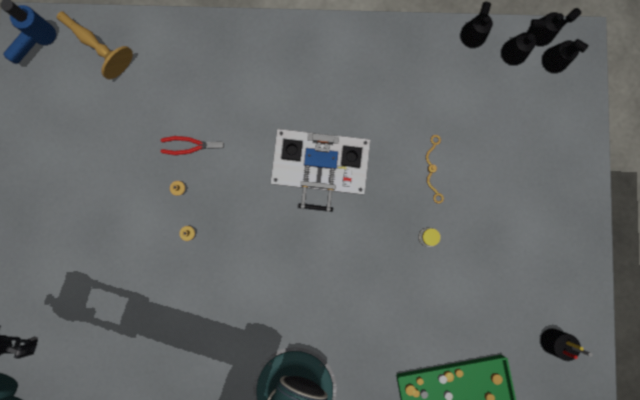

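View pics/wrist0.png

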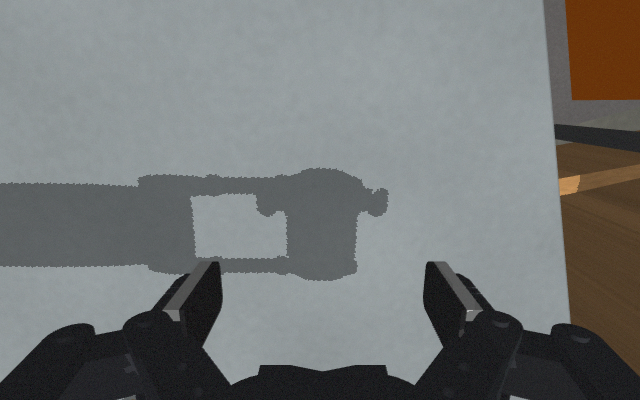

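The scene view shows the cups at (473,205) and (483,257), the jig around (300,240), and the handle at about (322,190). In the top view the cups are at (178,187) and (187,233), the nests at (291,149) and (352,156), and the handle at about (316,208). The wrist view holds only the bench and shadow.

```bash
python3 - <<'E'
from h import *
import pickle
d=pickle.load(open('c0.pkl','rb'))
def blobs(c,m,lo,hi,z,tag):
    n,l,s,ce=cv2.connectedComponentsWithStats(m.astype(np.uint8))
    for i in range(1,n):
        if lo<s[i,4]<hi: print(tag,ce[i].round(1),s[i,4],ray(c,ce[i],z).round(1))
for n in ['top','scene']:
    c=d[n];h=cv2.cvtColor(c['pixels'],cv2.COLOR_BGR2HSV);H,S,V=[h[...,i].astype(int) for i in range(3)]
    blobs(c,(H>12)&(H<30)&(S>120)&(V>100),40,900,28,n+' brass')
    blobs(c,(V<45),60,900,48,n+' black48')
    blobs(c,((H<5)|(H>175))&(S>150)&(V>100),5,900,37,n+' red')
    blobs(c,(H>100)&(H<125)&(S>120),60,2000,46,n+' blue')
E
for n in top scene; do python3 -c "
import cv2
i=cv2.imread('pics/${n}0.png')
r=i[110:250,150:380] if '$n'=='top' else i[170:310,220:380]
cv2.imwrite('pics/${n}0z.png',cv2.resize(r,None,fx=3.4 if '$n'=='top' else 4,fy=3.4 if '$n'=='top' else 4,interpolation=cv2.INTER_CUBIC))"; done
```

```text
top brass [87.6 37.9] 671 [982.5 620.6  28. ]
top brass [431.3 161.6] 94 [ 645.7 -375.4   28. ]
top brass [177.4 187.9] 139 [553.5 341.7  28. ]
top brass [187.2 232.9] 133 [427.6 308.5  28. ]
top brass [430.9 236.6] 221 [ 433.2 -374.9   28. ]
top brass [449.2 376. ] 41 [  53.  -426.3   28. ]
top brass [496.7 378.8] 74 [  48.4 -556.9   28. ]
top brass [411.9 390.7] 105 [  11.8 -324.    28. ]
top brass [489.6 396.8] 41 [  -0. -537.   28.]
top black48 [16.9 12.5] 194 [1044.2  817.5   48. ]
top black48 [477.   28.2] 824 [1032.3 -500.9   48. ]
top black48 [42.6 28.3] 313 [999.6 741.3  48. ]
top black48 [26.7 49.6] 90 [936. 782.  48.]
top black48 [561.6  55.1] 890 [ 959.2 -742.9   48. ]
top black48 [291.5 149.7] 319 [666.7  22.3  48. ]
top black48 [351.2 156.3] 316 [ 652.2 -145.6   48. ]
top black48 [315.2 207. ] 69 [507.6 -47.8  48. ]
top black48 [558.1 342.9] 790 [ 152.3 -718.1   48. ]
top black48 [ 17.3 345.3] 487 [113.9 749.4  48. ]
top black48 [304.6 355.3] 111 [104.5 -28.2  48. ]
top black48 [449.6 365. ] 208 [  87.3 -421.8   48. ]
top black48 [262.4 382. ] 245 [31.6 83.9 48. ]
top b
[... 1173 characters left out ...]
3.2   48. ]
scene black48 [148.4  38.6] 807 [ 153.4 -714.9   48. ]
scene black48 [523.6  27.4] 196 [-284.2  398.2   48. ]
scene black48 [554.5  33.6] 204 [-283.3  494.2   48. ]
scene black48 [584.2  42.6] 388 [-266.5  583.5   48. ]
scene black48 [246.   50.8] 745 [ 109.7 -406.4   48. ]
scene black48 [319.6 189.5] 101 [513.4 -44.1  48. ]
scene black48 [258.8 232.2] 703 [ 660.8 -138.2   48. ]
scene black48 [328.5 260.4] 693 [676.1  27.   48. ]
scene black48 [  2.9 303.4] 161 [ 960.2 -557.6   48. ]
scene red [274.3 208.6] 26 [ 589.3 -130.3   37. ]
scene red [474.2 313.8] 660 [689.7 336.6  37. ]
scene blue [100.2  17.5] 1648 [ 107.  -920.5   46. ]
scene blue [297.1 237.9] 718 [646.6 -53.7  46. ]
```

View pics/top0z.png

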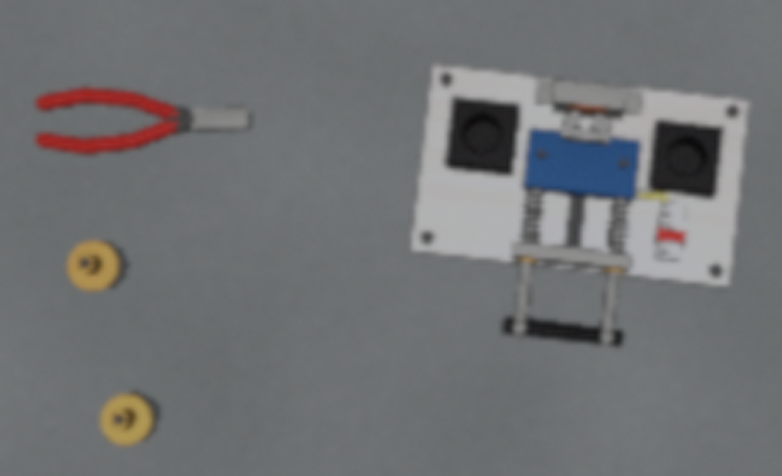

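View pics/scene0z.png

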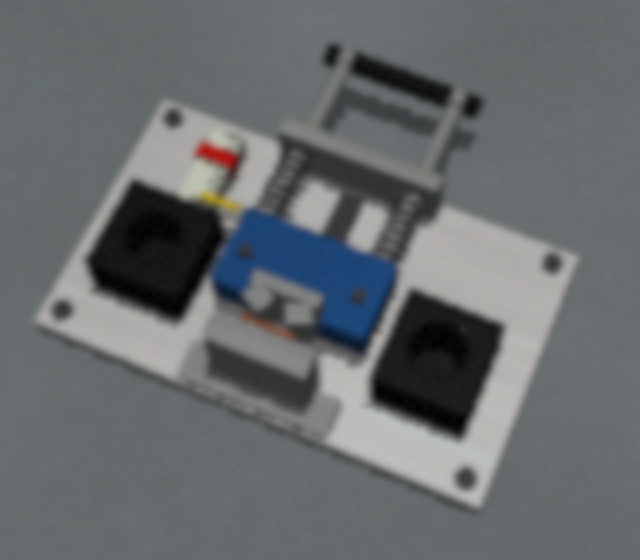

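```bash
python3 - <<'E'
from h import *
import pickle
d=pickle.load(open('c0.pkl','rb'));c=d['wrist']
for z in (0,50,100,200,241): print(z,proj(c,[[180.4,649.9,z]]).round(0))
R,_=cv2.Rodrigues(np.array(c['rvec'],float));print(R.round(3))
print(ray(c,(320,200),0))
E
```

```text
0 [[324. 170.]]
50 [[324. 180.]]
100 [[324. 193.]]
200 [[324. 240.]]
241 [[324. 277.]]
[[ 0.267  0.964 -0.003]
 [ 0.924 -0.256  0.284]
 [ 0.273 -0.078 -0.959]]
[212.36100213 636.90676201   0.        ]
```

Emit:
carry_out:
  twist:
    - [0, 0, -0.11]
    - [0, 0, -0.22]
    - [0, 0, -0.33]
    - [0, 0, -0.44]
    - [0, 0, -0.55]
    - [0, 0, -0.66]
    - [0, 0, -0.77]
    - [0, 0, -0.88]
    - [0, 0, -0.88]
    - [0, 0, -0.88]
  dp:
    - [0.05, -0.07, 0]
    - [0.1, -0.14, 0]
    - [0.15, -0.21, 0]
    - [0.2, -0.28, 0]
    - [0.25, -0.35, 0]
    - [0.3, -0.42, 0]
    - [0.36, -0.49, 0]
    - [0.412, -0.567, 0]
    - [0.412, -0.567, 0]
    - [0.412, -0.567, 0]
  fingers: [-1, -1, -1, -1, -1, -1, -1, -1, -1, -1]

```text
t: 1.4
position: [427.4, 309.6, 241.0]
tcp_rot: [-0.001, 0.736, 0.677, -0.001]
ft_force: [-0.8, -0.3, -0.2]
opening: 85.7
```

```bash
python3 - <<'E'
from h import *
c=grab('wrist','w1.png')
h=cv2.cvtColor(c['pixels'],cv2.COLOR_BGR2HSV);H,S,V=[h[...,i].astype(int) for i in range(3)]
m=((H>12)&(H<30)&(S>110)&(V>60)).astype(np.uint8)
cs,_=cv2.findContours(m,cv2.RETR_EXTERNAL,cv2.CHAIN_APPROX_NONE)
for k in cs:
    if len(k)>40:
        e=cv2.fitEllipse(k);print(np.round(e[0],1),np.round(e[1],1),ray(c,e[0],27).round(1),ray(c,e[0],29).round(1),cv2.boundingRect(k))
print(proj(c,[[427.6,310.5,29],[427.6,310.5,53]]))
E
```

```text
[322.7 172.5] [39.8 40.3] [427.4 311.9  27. ] [427.5 312.3  29. ] (302, 152, 42, 41)
[448. 129.] [40.4 45. ] [554.2 345.1  27. ] [553.5 345.4  29. ] (427, 108, 43, 44)
[[322.99138379 174.14799778]
 [322.96438541 179.24357049]]
```

View pics/w1.png

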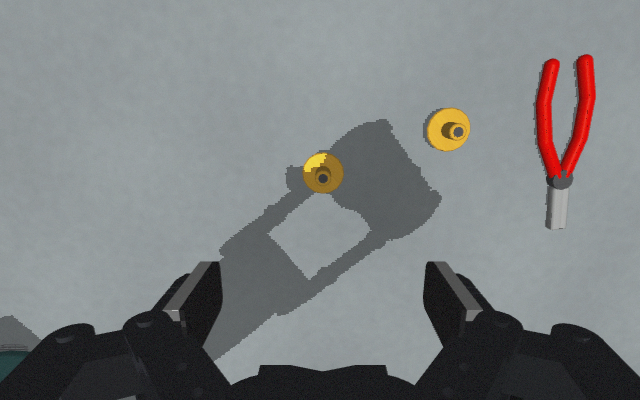

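The wrist view shows the near cup's pan at (323,172) with its boss at (323,178), and the far cup at (448,129). Both agree with the top and scene views to within 3 mm, so I'm going down on the near cup.

Emit:
carry_out:
  twist:
    - [0, 0, 0]
    - [0, 0, 0]
    - [0, 0, 0]
    - [0, 0, 0]
    - [0, 0, 0]
    - [0, 0, 0]
    - [0, 0, 0]
    - [0, 0, 0]
    - [0, 0, 0]
    - [0, 0, 0]
  dp:
    - [0, 0.003, -0.08]
    - [0, 0.003, -0.16]
    - [0, 0.003, -0.23]
    - [0, 0.003, -0.28]
    - [0, 0.003, -0.31]
    - [0, 0.003, -0.33]
    - [0, 0.003, -0.33]
    - [0, 0.003, -0.33]
    - [0, 0.003, -0.33]
    - [0, 0.003, -0.33]
  fingers: [-1, -1, -1, -1, -1, -1, 1, 1, 1, 1]
  squeeze: 40

```text
t: 2.7
position: [427.7, 312.3, 44.0]
tcp_rot: [-0.001, 0.735, 0.678, 0.0]
ft_force: [-0.0, -0.3, 4.3]
opening: 13.6
```

```bash
python3 - <<'E'
from h import *
c=grab('wrist','w2.png');print(arm.read_state()['opening'])
E
```

```text
13.878607555271788
```

View pics/w2.png

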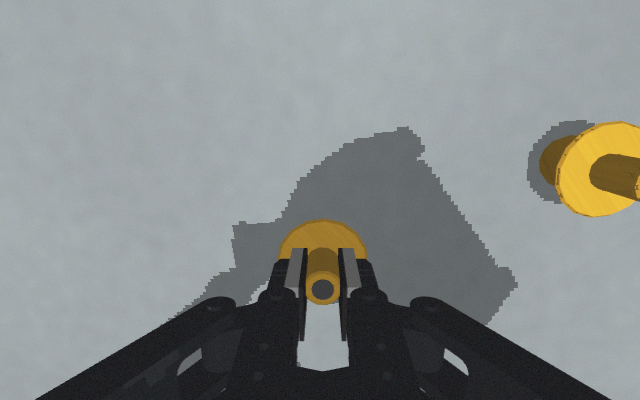

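The near cup is held: its boss is between the pads at (322,290). I'll lift it and carry it toward the right nest.

Emit:
carry_out:
  twist:
    - [0, 0, 0]
    - [0, 0, 0]
    - [0, 0, 0]
    - [0, 0, 0]
    - [0, 0, 0]
    - [0, 0, 0]
    - [0, 0, 0]
    - [0, 0, 0]
    - [0, 0, 0]
    - [0, 0, 0]
  dp:
    - [0, 0, 0.07]
    - [0, 0, 0.15]
    - [0, 0, 0.23]
    - [0.04, -0.08, 0.27]
    - [0.08, -0.16, 0.28]
    - [0.12, -0.25, 0.28]
    - [0.165, -0.34, 0.28]
    - [0.21, -0.43, 0.28]
    - [0.25, -0.51, 0.28]
    - [0.29, -0.59, 0.28]
  fingers: [1, 1, 1, 1, 1, 1, 1, 1, 1, 1]

```text
t: 4.0
position: [602.0, -43.6, 211.8]
tcp_rot: [-0.001, 0.736, 0.678, 0.0]
ft_force: [0.1, -0.5, -0.5]
opening: 13.6
```

```bash
python3 - <<'E'
from h import *
c=grab('wrist','w3.png');s=arm.read_state();print(s['opening'],s['position'],s['ft_force'])
E
```

```text
13.922004354205379 [604.87766106 -49.65303142 212.01831487] [ 4.18244491 -4.19605151  0.0166975 ]
```

View pics/w3.png

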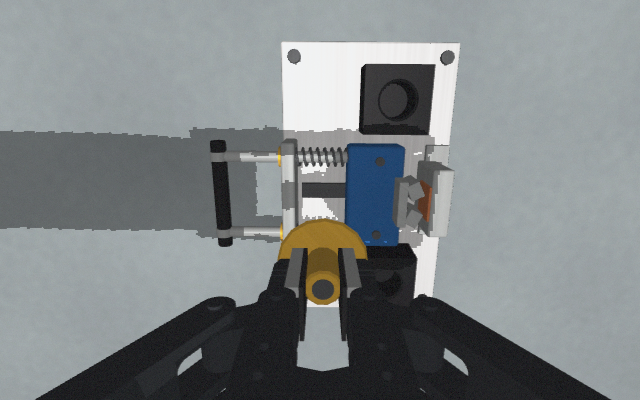

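```bash
python3 - <<'E'
from h import *
c=grab('wrist','w3b.png');c2=grab('top','t3.png')
print(arm.read_state()['position'])
for p in [(590,-132,37.5),(667,22,48),(652,-146,48),(507,-48,36)]: print(proj(c,[p]).round(0),proj(c2,[p]).round(0))
h=cv2.cvtColor(c['pixels'],cv2.COLOR_BGR2HSV)
cv2.imwrite('pics/w3z.png',cv2.resize(c['pixels'][20:270,190:480],None,fx=2.3,fy=2.3))
cv2.imwrite('pics/t3z.png',cv2.resize(c2['pixels'][90:250,200:420],None,fx=3.5,fy=3.5))
E
```

```text
[602.20361981 -44.22905698 211.56531703]
[[314. 265.]] [[346. 179.]]
[[390.  95.]] [[292. 150.]]
[[379. 278.]] [[351. 156.]]
[[216. 189.]] [[315. 207.]]
```

View pics/w3z.png

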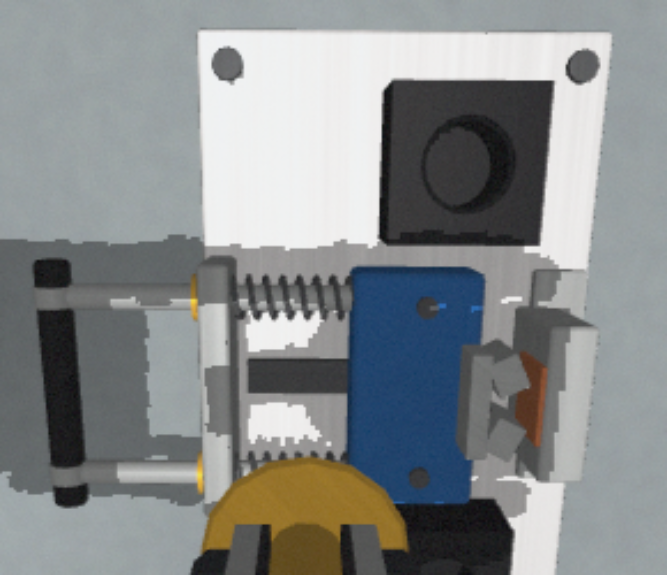

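View pics/t3z.png

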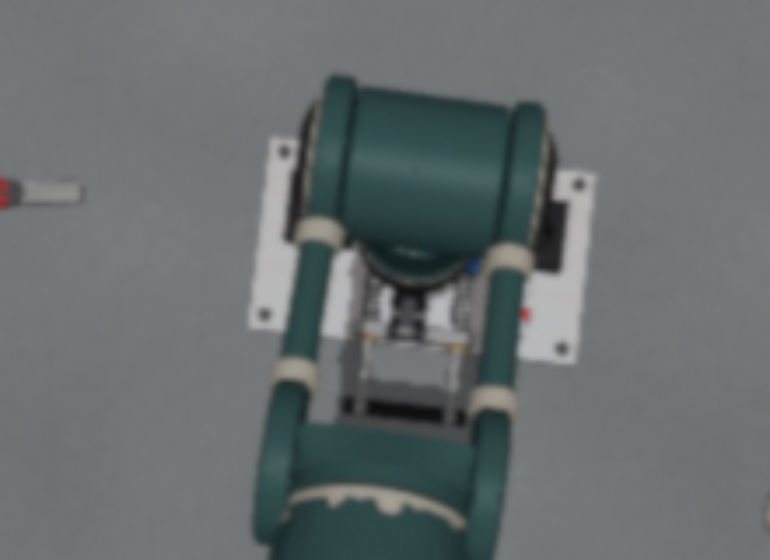

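Image up in the wrist view is +y. The left nest's pocket is at about (393,92) and the handle is at (222,192); the held cup hides the right nest. I'm moving above the right nest to measure it directly.

Emit:
carry_out:
  twist:
    - [0, 0, 0]
    - [0, 0, 0]
    - [0, 0, 0]
    - [0, 0, 0]
  dp:
    - [0.04, -0.08, 0]
    - [0.083, -0.168, 0]
    - [0.083, -0.168, 0]
    - [0.083, -0.168, 0]
  fingers: [1, 1, 1, 1]

```text
t: 4.65
position: [651.3, -143.8, 211.0]
tcp_rot: [-0.002, 0.737, 0.676, -0.0]
ft_force: [0.6, 0.4, -0.3]
opening: 13.5
```

```bash
python3 - <<'E'
from h import *
c=grab('wrist','w4.png')
print(arm.read_state()['position'])
for p in [(590,-132,37.5),(667,22,48),(652,-146,48),(507,-48,36)]: print(proj(c,[p]).round(0))
cv2.imwrite('pics/w4z.png',cv2.resize(c['pixels'][60:310,190:480],None,fx=2.3,fy=2.3))
import pickle;pickle.dump(c,open('c4.pkl','wb'))
E
```

```text
[ 651.19006458 -143.41674494  211.13060141]
[[255. 177.]]
[[325. -30.]]
[[324. 189.]]
[[144.  88.]]
```

View pics/w4.png

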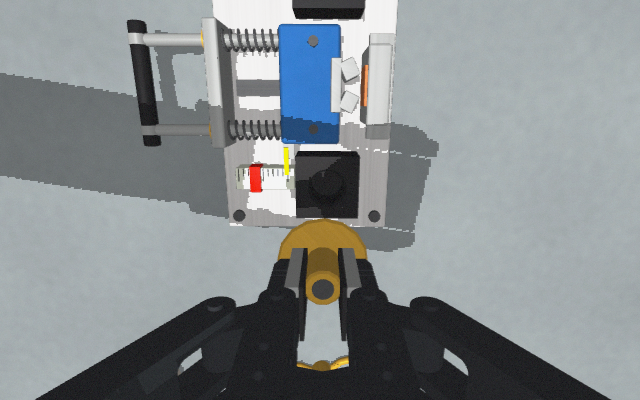

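View pics/w4z.png

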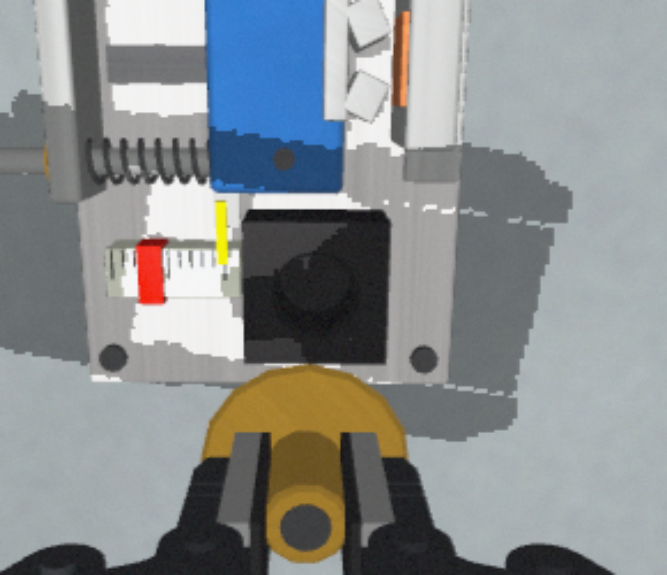

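The right nest block shows around (327,185), the red clip at (256,178), and the yellow pointer at (286,160). Next I'll boost the contrast and fit the block top and pocket mouth.

```bash
python3 - <<'E'
from h import *
import pickle
c=pickle.load(open('c4.pkl','rb'))
g=cv2.cvtColor(c['pixels'],cv2.COLOR_BGR2GRAY)
r=g[140:225,285:370].astype(float)
r=np.clip(r*5,0,255).astype(np.uint8)
cv2.imwrite('pics/w4n.png',cv2.resize(r,None,fx=7,fy=7,interpolation=cv2.INTER_CUBIC))
px=c['pixels'];h=cv2.cvtColor(px,cv2.COLOR_BGR2HSV);H,S,V=[h[...,i].astype(int) for i in range(3)]
for nm,m,z in [('red',((H<5)|(H>175))&(S>150)&(V>90),37.5),('yel',(H>25)&(H<35)&(S>150)&(V>120),42)]:
    m=m.astype(np.uint8); m[230:]=0
    cs,_=cv2.findContours(m,cv2.RETR_EXTERNAL,cv2.CHAIN_APPROX_NONE)
    for k in cs:
        if cv2.contourArea(k)>20:
            rr=cv2.minAreaRect(k);print(nm,rr,ray(c,rr[0],z).round(1),[ray(c,p,z).round(1)[:2] for p in cv2.boxPoints(rr)])
# boss ring
m=((H>12)&(H<30)&(S>110)).astype(np.uint8)
E
```

```text
red ((255.5, 177.5), (27.0, 13.0), 90.0) [ 590.7 -132.6   37.5] [array([ 586.6, -119.9]), array([ 598.3, -120.9]), array([ 594.9, -145.7]), array([ 583. , -144.7])]
yel ((286.0, 161.0), (26.0, 4.0), 90.0) [ 620.6 -119.3   42. ] [array([ 620.2, -107.8]), array([ 623.7, -108.1]), array([ 621., -131.]), array([ 617.5, -130.7])]
```

View pics/w4n.png

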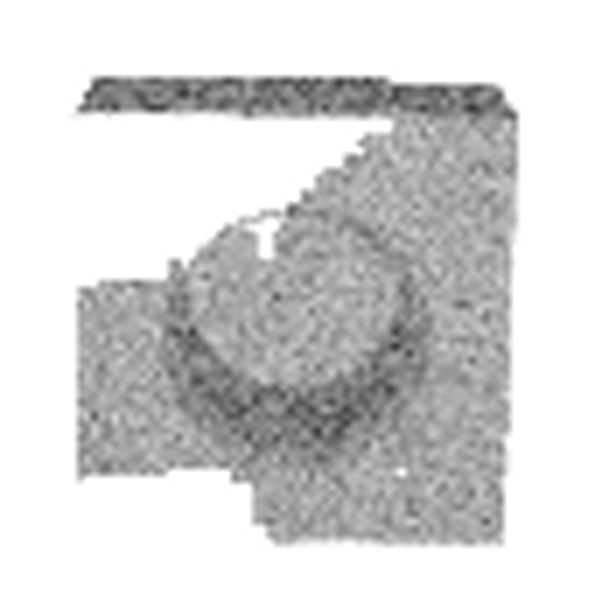

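```bash
python3 - <<'E'
from h import *
import pickle
c=pickle.load(open('c4.pkl','rb'))
px=c['pixels'];h=cv2.cvtColor(px,cv2.COLOR_BGR2HSV);H,S,V=[h[...,i].astype(int) for i in range(3)]
# boss hole: dark blob inside brass
m=((H>12)&(H<30)&(S>110)&(V>60)).astype(np.uint8)
roi=np.zeros_like(m);roi[262:310,300:345]=1
cs,_=cv2.findContours(m*roi,cv2.RETR_CCOMP,cv2.CHAIN_APPROX_NONE)
for k in cs:
    if len(k)>=20: e=cv2.fitEllipse(k);print('boss',np.round(e,1) if 0 else e, ray(c,e[0],211+9).round(1))
for k in [cv2.boundingRect(x) for x in cs if len(x)>15]: print(k)
print('pos',arm.read_state()['position'])
# nest corners & mouth
for nm,p in dict(mouth=(327.4,187.3),block=(327,187),tl=(296.3,156.4),tr=(358.8,156.4),br=(356.8,217.4),bl=(296,217.4)).items(): print(nm,ray(c,p,48).round(1))
E
```

```text
boss ((322.37896728515625, 281.65606689453125), (36.88898468017578, 45.93893051147461), 0.9211277365684509) [ 651.6 -141.3  220. ]
boss ((322.5641174316406, 289.0687561035156), (21.011981964111328, 23.204954147338867), 90.23007202148438) [ 651.4 -144.7  220. ]
(305, 262, 35, 43)
(311, 278, 24, 23)
pos [ 651.19006458 -143.41674494  211.13060141]
mouth [ 655.1 -144.7   48. ]
block [ 654.8 -144.4   48. ]
tl [ 630.6 -115.2   48. ]
tr [ 684.3 -119.7   48. ]
br [ 679.4 -174.9   48. ]
bl [ 624.5 -170.3   48. ]
```

Emit:
carry_out:
  twist:
    - [0, 0, 0]
    - [0, 0, 0]
    - [0, 0, 0]
    - [0, 0, 0]
    - [0, 0, 0]
    - [0, 0, 0]
  dp:
    - [0.006, 0, -0.05]
    - [0.006, 0, -0.11]
    - [0.006, 0, -0.16]
    - [0.006, 0, -0.185]
    - [0.006, 0, -0.2]
    - [0.006, 0, -0.21]
  fingers: [1, 1, 1, 1, 1, 1]

```text
t: 5.45
position: [655.4, -143.1, 85.9]
tcp_rot: [-0.001, 0.736, 0.677, 0.0]
ft_force: [-0.1, -0.4, -0.5]
opening: 13.6
```

```bash
python3 - <<'E'
from h import *
c=grab('wrist','w5.png');c=grab('scene');cv2.imwrite('pics/s5.png',cv2.resize(c['pixels'][150:330,200:420],None,fx=3,fy=3,interpolation=cv2.INTER_CUBIC))
s=arm.read_state();print(s['position'],s['ft_force'])
E
```

```text
[ 655.05288162 -143.31240696   85.48398789] [ 0.25248119  0.25986749 -0.76425326]
```

View pics/w5.png

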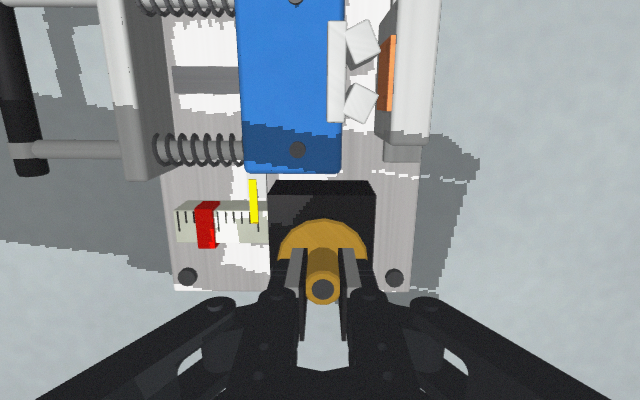

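View pics/s5.png

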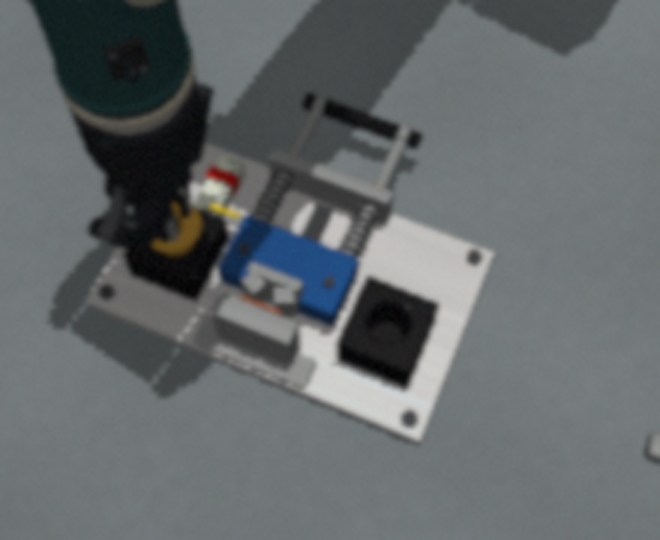

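The cup has entered the pocket about 6 mm deep with no force, so I'll carry on down.

Emit:
carry_out:
  twist:
    - [0, 0, 0]
    - [0, 0, 0]
    - [0, 0, 0]
    - [0, 0, 0]
    - [0, 0, 0]
  dp:
    - [0, 0, -0.01]
    - [0, 0, -0.02]
    - [0, 0, -0.028]
    - [0, 0, -0.033]
    - [0, 0, -0.033]
  fingers: [1, 1, 1, 1, 1]

```text
t: 6.18
position: [654.9, -143.3, 66.1]
tcp_rot: [-0.002, 0.736, 0.677, -0.0]
ft_force: [-2.3, 0.5, 2.7]
opening: 13.6
```

Emit:
carry_out:
  twist:
    - [0, 0, 0]
    - [0, 0, 0]
    - [0, 0, 0]
    - [0, 0, 0]
    - [0, 0, 0]
    - [0, 0, 0]
    - [0, 0, 0]
  dp:
    - [0, 0, 0]
    - [0, 0, 0]
    - [0, 0, 0]
    - [0, 0, 0.03]
    - [0, 0, 0.1]
    - [0, 0, 0.19]
    - [0, 0, 0.26]
  fingers: [-0.2, -0.2, -0.2, -0.5, -0.8, -1, -1]

```text
t: 7.05
position: [655.8, -143.5, 226.4]
tcp_rot: [-0.0, 0.736, 0.677, 0.001]
ft_force: [1.1, -0.1, -0.4]
opening: 85.2
```

```bash
python3 - <<'E'
from h import *
c=grab('wrist','w6.png')
h=cv2.cvtColor(c['pixels'],cv2.COLOR_BGR2HSV);H,S,V=[h[...,i].astype(int) for i in range(3)]
m=((H>12)&(H<30)&(S>110)&(V>40)).astype(np.uint8)
cs,_=cv2.findContours(m,cv2.RETR_EXTERNAL,cv2.CHAIN_APPROX_NONE)
for k in cs:
    if len(k)>60:
        e=cv2.fitEllipse(k);print(np.round(e[0],1),np.round(e[1],1),ray(c,e[0],51).round(1))
print(arm.read_state()['position'])
E
```

```text
[339.9 361.3] [ 23.  113.5] [ 658.2 -341.3   51. ]
[321.1 183.2] [44.4 45.9] [ 654.8 -143.3   51. ]
[ 658.8272997  -144.28409577  233.60830554]
```

View pics/w6.png

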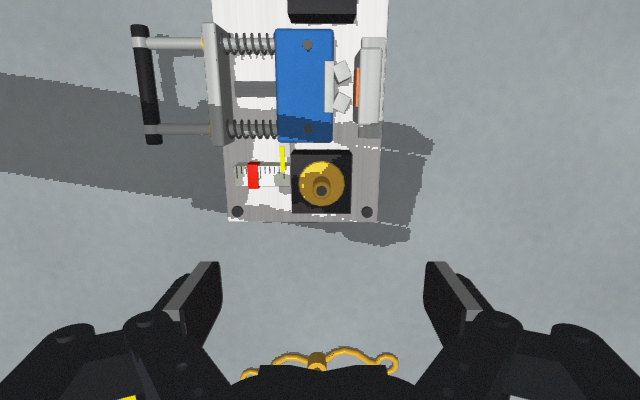

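The first cup is seated: its pan is centred at (321,183) with the right scale for 51 mm height, at (655,-143). Going for the second cup.

Emit:
carry_out:
  twist:
    - [0, 0, 0]
    - [0, 0, 0]
    - [0, 0, 0]
    - [0, 0, 0]
    - [0, 0, 0]
    - [0, 0, 0]
    - [0, 0, 0]
    - [0, 0, 0]
    - [0, 0, 0]
    - [0, 0, 0]
  dp:
    - [-0.018, 0.085, 0]
    - [-0.036, 0.17, 0]
    - [-0.055, 0.26, 0]
    - [-0.074, 0.35, 0]
    - [-0.093, 0.44, 0]
    - [-0.112, 0.53, 0]
    - [-0.13, 0.62, 0]
    - [-0.15, 0.71, 0]
    - [-0.175, 0.815, 0]
    - [-0.175, 0.815, 0]
  fingers: [-1, -1, -1, -1, -1, -1, -1, -1, -1, -1]

```text
t: 8.35
position: [552.5, 349.0, 234.8]
tcp_rot: [0.003, 0.735, 0.679, 0.005]
ft_force: [0.3, -0.2, -0.0]
opening: 85.5
```

```bash
python3 - <<'E'
from h import *
c=grab('wrist','w7.png')
h=cv2.cvtColor(c['pixels'],cv2.COLOR_BGR2HSV);H,S,V=[h[...,i].astype(int) for i in range(3)]
m=((H>12)&(H<30)&(S>110)&(V>40)).astype(np.uint8)
cs,_=cv2.findContours(m,cv2.RETR_EXTERNAL,cv2.CHAIN_APPROX_NONE)
for k in cs:
    if len(k)>60:
        e=cv2.fitEllipse(k);print(np.round(e[0],1),np.round(e[1],1),ray(c,e[0],28).round(1))
print(arm.read_state()['position'])
E
```

```text
[321.9 179.9] [40.1 40.9] [554.  345.3  28. ]
[553.03862239 347.14136311 234.60843093]
```

View pics/w7.png

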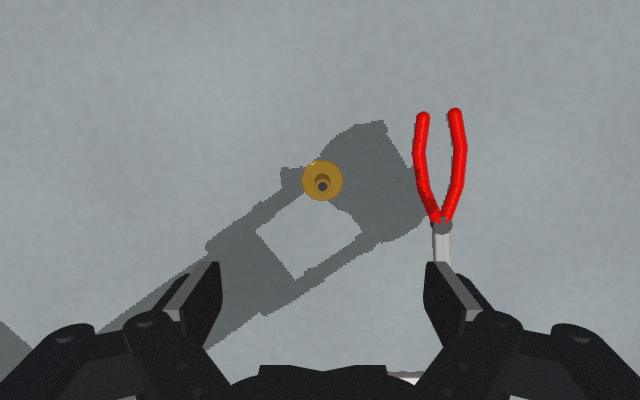

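The second cup is at (322,180), which is (554,345). The pliers are at x > 400 px, about 95 mm or more away, so clear of the fingers. Descending and gripping.

Emit:
carry_out:
  twist:
    - [0, 0, 0]
    - [0, 0, 0]
    - [0, 0, 0]
    - [0, 0, 0]
    - [0, 0, 0]
    - [0, 0, 0]
    - [0, 0, 0]
    - [0, 0, 0]
    - [0, 0, 0]
    - [0, 0, 0]
  dp:
    - [0.002, -0.004, -0.08]
    - [0.002, -0.004, -0.16]
    - [0.002, -0.004, -0.23]
    - [0.002, -0.004, -0.28]
    - [0.002, -0.004, -0.306]
    - [0.002, -0.004, -0.318]
    - [0.002, -0.004, -0.318]
    - [0.002, -0.004, -0.318]
    - [0.002, -0.004, -0.318]
    - [0.002, -0.004, -0.318]
  fingers: [-1, -1, -1, -1, -1, -1, 1, 1, 1, 1]
  squeeze: 40

```text
t: 9.65
position: [554.7, 345.1, 44.7]
tcp_rot: [0.004, 0.735, 0.678, 0.005]
ft_force: [-0.4, -0.4, 1.9]
opening: 13.7
```

```bash
python3 - <<'E'
from h import *
c=grab('wrist','w8.png');s=arm.read_state();print(s['opening'],s['position'],s['ft_force'])
E
```

```text
13.956797314765986 [554.69082492 345.10005436  44.68279603] [ 0.17041339 -0.45321986  2.64606006]
```

View pics/w8.png

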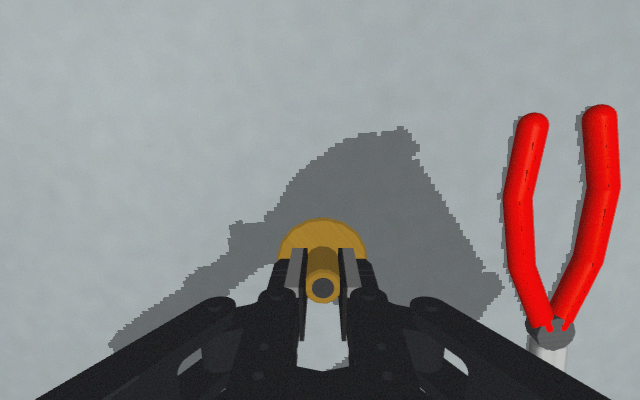

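The second cup is gripped with its boss at (323,288). Lifting it and moving to above the left nest.

Emit:
carry_out:
  twist:
    - [0, 0, 0]
    - [0, 0, 0]
    - [0, 0, 0]
    - [0, 0, 0]
    - [0, 0, 0]
    - [0, 0, 0]
    - [0, 0, 0]
    - [0, 0, 0]
    - [0, 0, 0]
    - [0, 0, 0]
  dp:
    - [0, 0, 0.07]
    - [0, 0, 0.15]
    - [0, 0, 0.23]
    - [0.03, -0.08, 0.27]
    - [0.06, -0.17, 0.28]
    - [0.09, -0.26, 0.28]
    - [0.12, -0.35, 0.28]
    - [0.155, -0.44, 0.28]
    - [0.19, -0.537, 0.28]
    - [0.19, -0.537, 0.28]
  fingers: [1, 1, 1, 1, 1, 1, 1, 1, 1, 1]

```text
t: 10.95
position: [669.6, 18.3, 212.2]
tcp_rot: [0.005, 0.737, 0.676, 0.004]
ft_force: [-0.4, 0.5, -0.9]
opening: 13.5
```

Emit:
carry_out:
  twist:
    - [0, 0, 0]
    - [0, 0, 0]
  dp:
    - [0, 0, 0]
    - [0, 0, 0]
  fingers: [1, 1]

```text
t: 11.2
position: [669.0, 19.3, 211.8]
tcp_rot: [0.004, 0.736, 0.677, 0.004]
ft_force: [0.3, 0.2, -0.7]
opening: 13.4
```

```bash
python3 - <<'E'
from h import *
c=grab('wrist','w9.png')
print(arm.read_state()['position'])
import pickle;pickle.dump(c,open('c9.pkl','wb'))
px=c['pixels'];h=cv2.cvtColor(px,cv2.COLOR_BGR2HSV);H,S,V=[h[...,i].astype(int) for i in range(3)]
m=((H>12)&(H<30)&(S>110)&(V>60)).astype(np.uint8)
roi=np.zeros_like(m);roi[262:310,300:345]=1
cs,_=cv2.findContours(m*roi,cv2.RETR_CCOMP,cv2.CHAIN_APPROX_NONE)
for k in cs:
    if len(k)>=20: e=cv2.fitEllipse(k);print('boss',e, ray(c,e[0],arm.read_state()['position'][2]+8.3).round(1))
g=cv2.cvtColor(px,cv2.COLOR_BGR2GRAY)
r=np.clip(g[120:225,275:380].astype(float)*3,0,255).astype(np.uint8)
cv2.imwrite('pics/w9n.png',cv2.resize(r,None,fx=5.6,fy=5.6,interpolation=cv2.INTER_CUBIC))
E
```

```text
[669.05484744  19.59994822 212.03823177]
boss ((322.388671875, 280.9294738769531), (36.59241485595703, 44.351776123046875), 0.8263666033744812) [669.2  21.8 220.3]
boss ((322.6800537109375, 287.5563659667969), (21.11994171142578, 22.89150047302246), 88.18413543701172) [669.1  18.8 220.3]
```

View pics/w9n.png

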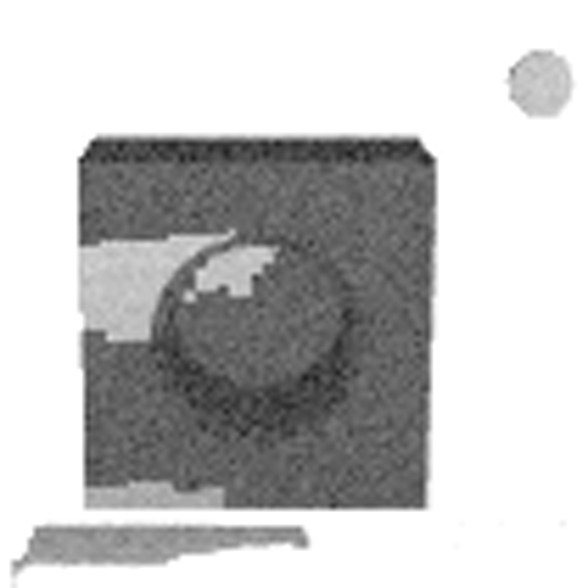

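View pics/w9.png

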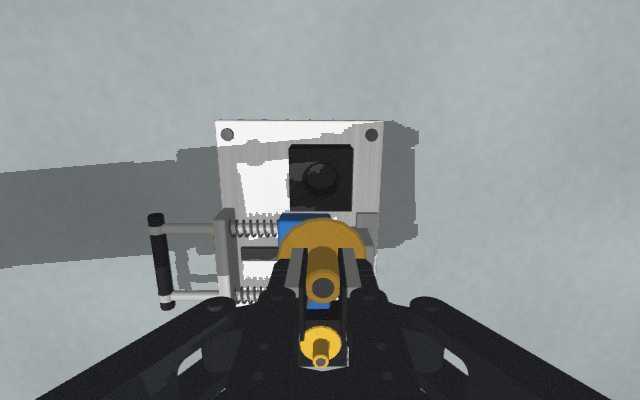

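```bash
python3 - <<'E'
from h import *
import pickle
c=pickle.load(open('c9.pkl','rb'))
q=[(289.3,148.6),(352.9,148.6),(351.3,210.7),(290.2,210.7)]
P=np.array([ray(c,p,48) for p in q]);print(P.round(1),P.mean(0).round(1),np.linalg.norm(P-np.roll(P,1,0),axis=1).round(1))
print('mouth',ray(c,(320.5,179.8),48).round(1))
E
```

```text
[[645.5  54.5  48. ]
 [699.9  49.8  48. ]
 [695.1  -6.   48. ]
 [640.1  -1.1  48. ]] [670.2  24.3  48. ] [55.9 54.6 56.  55.3]
mouth [669.8  24.9  48. ]
```

The left nest's block centre and mouth agree at (670.0,24.5), with edges measuring 55 to 56 mm against 56. The boss is at (669.1,18.8), so the correction is +1, +5.6 mm.

Emit:
carry_out:
  twist:
    - [0, 0, 0]
    - [0, 0, 0]
    - [0, 0, 0]
    - [0, 0, 0]
    - [0, 0, 0]
    - [0, 0, 0]
    - [0, 0, 0]
  dp:
    - [0.002, 0.009, -0.05]
    - [0.002, 0.009, -0.11]
    - [0.002, 0.009, -0.16]
    - [0.002, 0.009, -0.185]
    - [0.002, 0.009, -0.198]
    - [0.002, 0.009, -0.208]
    - [0.002, 0.009, -0.208]
  fingers: [1, 1, 1, 1, 1, 1, 1]

```text
t: 12.12
position: [670.7, 25.1, 87.8]
tcp_rot: [0.005, 0.736, 0.677, 0.004]
ft_force: [-0.1, -1.3, -1.2]
opening: 13.2
```

Emit:
carry_out:
  twist:
    - [0, 0, 0]
    - [0, 0, 0]
    - [0, 0, 0]
    - [0, 0, 0]
    - [0, 0, 0]
  dp:
    - [0, 0, -0.01]
    - [0, 0, -0.02]
    - [0, 0, -0.029]
    - [0, 0, -0.035]
    - [0, 0, -0.035]
  fingers: [1, 1, 1, 1, 1]

```text
t: 12.75
position: [670.8, 25.0, 66.8]
tcp_rot: [0.005, 0.736, 0.677, 0.004]
ft_force: [-0.2, 1.8, -1.9]
opening: 13.4
```

Emit:
carry_out:
  twist:
    - [0, 0, 0]
    - [0, 0, 0]
    - [0, 0, 0]
    - [0, 0, 0]
    - [0, 0, 0]
    - [0, 0, 0]
    - [0, 0, 0]
    - [0, 0, 0]
  dp:
    - [0, 0, 0]
    - [0, 0, 0]
    - [0, 0, 0]
    - [0, 0, 0.03]
    - [0, 0, 0.1]
    - [0, 0, 0.18]
    - [0, 0, 0.23]
    - [0, 0, 0.23]
  fingers: [-0.2, -0.2, -0.2, -0.2, -0.2, -0.2, -0.2, -0.2]

```text
t: 13.75
position: [673.6, 25.1, 210.7]
tcp_rot: [0.008, 0.736, 0.677, 0.008]
ft_force: [0.4, -0.1, -0.2]
opening: 51.4
```

```bash
python3 - <<'E'
from h import *
c=grab('wrist','w10.png')
h=cv2.cvtColor(c['pixels'],cv2.COLOR_BGR2HSV);H,S,V=[h[...,i].astype(int) for i in range(3)]
m=((H>12)&(H<30)&(S>110)&(V>40)).astype(np.uint8)
cs,_=cv2.findContours(m,cv2.RETR_EXTERNAL,cv2.CHAIN_APPROX_NONE)
for k in cs:
    if len(k)>60:
        e=cv2.fitEllipse(k);print(np.round(e[0],1),np.round(e[1],1),ray(c,e[0],51).round(1))
for k in ('scene','top'):
    c=grab(k);o=(330,190,150,220) if k=='top' else 0
    r=c['pixels'][150:330,200:420] if k=='scene' else c['pixels'][110:230,240:400]
    cv2.imwrite('pics/%s10.png'%k,cv2.resize(r,None,fx=3.5,fy=3.5,interpolation=cv2.INTER_CUBIC)[:600])
print(arm.read_state()['position'],arm.read_state()['opening'])
E
```

```text
[314.3 349.7] [36.3 41.4] [ 654.9 -143.    51. ]
[314.9 187.3] [46.5 48.1] [670.7  25.4  51. ]
[670.08569695  25.02498451 204.03024744] 51.29315802537337
```

View pics/w10.png

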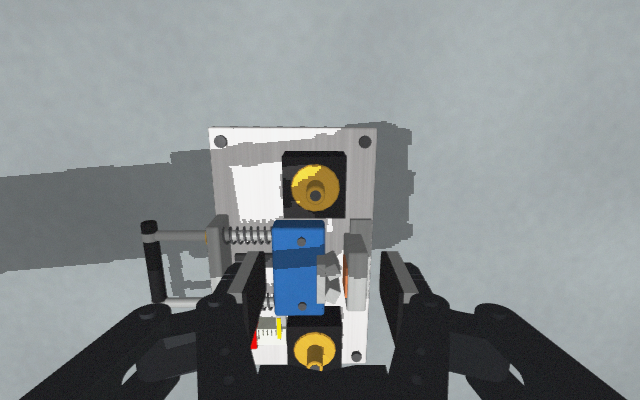

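View pics/scene10.png

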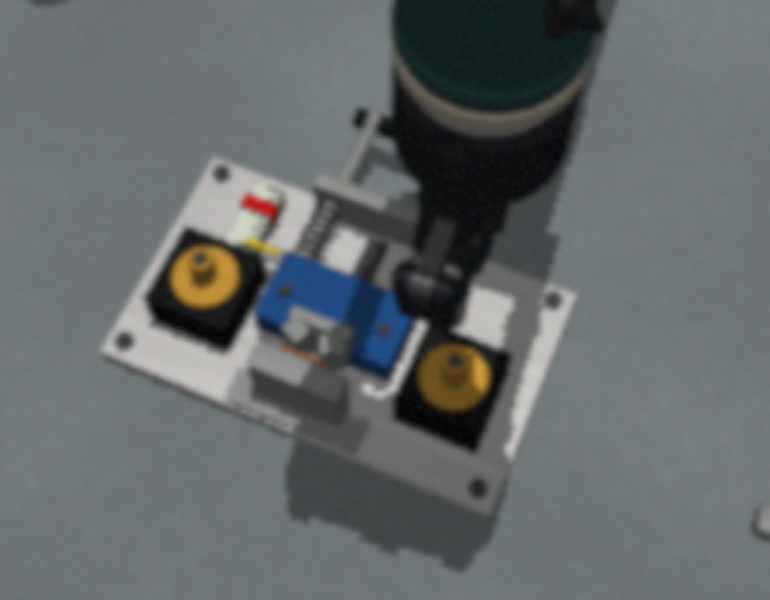

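Both pans sit on their blocks, at (670.7,25.4) and (655,-143). Now measuring the handle bar.

```bash
python3 - <<'E'
from h import *
import pickle
d0=pickle.load(open('c0.pkl','rb'))
L=[('w4',pickle.load(open('c4.pkl','rb')),(slice(10,160),slice(115,165))),('w9',pickle.load(open('c9.pkl','rb')),(slice(200,320),slice(130,178))),('top',d0['top'],(slice(200,215),slice(290,340))),('scene',d0['scene'],(slice(175,205),slice(295,345)))]
for n,c,r in L:
    V=c['pixels'].max(2).astype(int);m=np.zeros(V.shape,np.uint8);m[r]=(V[r]<60)
    k,l,s,ce=cv2.connectedComponentsWithStats(m)
    pts=np.argwhere(m)[:,::-1].astype(np.float32)
    big=np.vstack([np.argwhere(l==i)[:,::-1] for i in range(1,k) if s[i,4]>25]).astype(np.float32)
    rr=cv2.minAreaRect(big);b=cv2.boxPoints(rr)
    e=sorted([(b[i]+b[(i+1)%4])/2 for i in range(4)],key=lambda q:-np.linalg.norm(q-rr[0]))[:2]
    E=[ray(c,q,37)[:2] for q in e];print(n,np.round(rr[0],1),np.round(rr[1],1),ray(c,rr[0],37).round(1),np.round(E,1),'len',np.linalg.norm(E[0]-E[1]).round(1))
E
```

```text
w4 [144.   82.4] [127.9  17.9] [508.3 -43.6  37. ] [[512.5   4.3]
 [503.6 -96.5]] len 101.2
w9 [161.1 261.1] [97.1 16.4] [507.8 -44.7  37. ] [[512.6   4.5]
 [502.7 -98.3]] len 103.2
top [315.3 207. ] [21.2  4.1] [508.2 -48.4  37. ] [[510.8 -18.9]
 [505.7 -78. ]] len 59.4
scene [319.7 189.5] [25.  5.] [506.7 -45.9  37. ] [[504.  -76.5]
 [509.4 -15.7]] len 61.1
```

All views put the bar's middle at about (508,-45) with yaw -0.09; the ends are 101 mm apart against 100. Moving to above it.

Emit:
carry_out:
  twist:
    - [0, 0, 0]
    - [0, 0, 0]
    - [0, 0, 0]
    - [0, 0, 0]
    - [0, 0, 0]
    - [0, 0, 0]
  dp:
    - [-0.08, -0.035, 0]
    - [-0.16, -0.07, 0]
    - [-0.23, -0.1, -0.03]
    - [-0.27, -0.117, -0.07]
    - [-0.27, -0.117, -0.1]
    - [-0.27, -0.117, -0.1]
  fingers: [-0.2, -0.2, -0.2, -0.2, -0.2, -0.2]

```text
t: 14.65
position: [506.7, -44.8, 141.5]
tcp_rot: [0.002, 0.736, 0.677, 0.003]
ft_force: [-0.2, 0.8, 0.5]
opening: 50.8
```

```bash
python3 - <<'E'
from h import *
from scipy.spatial.transform import Rotation as Ro
c=grab('wrist','w11.png')
s=arm.read_state();p=s['position'];q=s['tcp_rot'];print(p,q)
R=Ro.from_quat([q[1],q[2],q[3],q[0]]); M=R.as_matrix();print(M.round(3))
yx=-0.09; T=np.column_stack([[ -np.sin(yx),np.cos(yx),0],[np.cos(yx),np.sin(yx),0],[0,0,-1]])
print('twist',(Ro.from_matrix(T)*R.inv()).as_rotvec()/(np.pi/2))
print(proj(c,[[508,-45,37]]).round(0))
V=c['pixels'].max(2).astype(int)
E
```

```text
[508.21399311 -44.82279767 142.98770749] [0.00348368 0.73619166 0.67675511 0.00349655]
[[ 0.084  0.996  0.01 ]
 [ 0.996 -0.084 -0.   ]
 [ 0.     0.01  -1.   ]]
twist [ 0.00027113  0.00627861 -0.00376763]
[[323. 206.]]
```

View pics/w11.png

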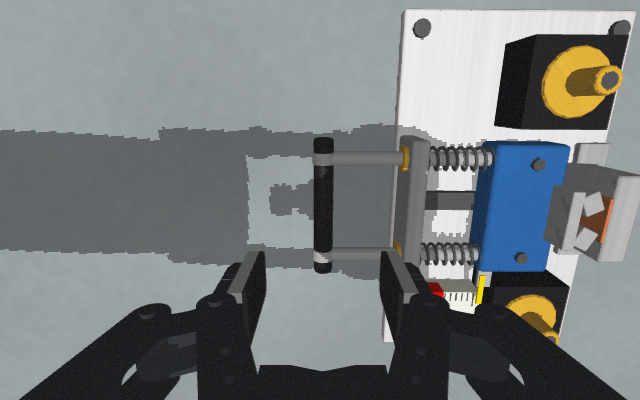

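The bar is centred between the fingers at (323,205), and its rods at rows 158 and 253 are clear of the pads. Descending and gripping.

Emit:
carry_out:
  twist:
    - [0, 0.006, -0.004]
    - [0, 0.006, -0.004]
    - [0, 0.006, -0.004]
    - [0, 0.006, -0.004]
    - [0, 0.006, -0.004]
    - [0, 0.006, -0.004]
    - [0, 0.006, -0.004]
    - [0, 0.006, -0.004]
    - [0, 0.006, -0.004]
  dp:
    - [0, 0, -0.05]
    - [0, 0, -0.11]
    - [0, 0, -0.15]
    - [0, 0, -0.18]
    - [0, 0, -0.19]
    - [0, 0, -0.19]
    - [0, 0, -0.19]
    - [0, 0, -0.19]
    - [0, 0, -0.19]
  fingers: [-0.2, -0.2, -0.2, -0.2, -0.2, 0.5, 1, 1, 1]
  squeeze: 60

```text
t: 15.82
position: [507.9, -44.8, 30.1]
tcp_rot: [0.0, 0.738, 0.674, -0.0]
ft_force: [-4.7, 0.4, 6.2]
opening: 11.8
```

```bash
python3 - <<'E'
from h import *
c=grab('wrist','w12.png');s=arm.read_state();print(s['opening'],s['position'],s['ft_force'],s['tcp_rot'])
E
```

```text
11.724532991286187 [507.90848035 -44.7871959   30.11970597] [-4.8004308   0.94503832  4.57448965] [ 9.66194992e-05  7.38327120e-01  6.74442755e-01 -1.57550886e-04]
```

View pics/w12.png

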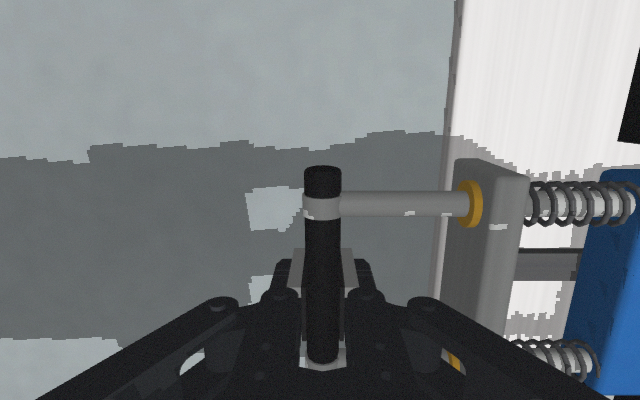

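The bar is firmly between the pads (opening reads 11.7). First pull is 24 mm, then I'll look at the pointer.

Emit:
carry_out:
  twist:
    - [0, 0, 0]
    - [0, 0, 0]
    - [0, 0, 0]
    - [0, 0, 0]
    - [0, 0, 0]
    - [0, 0, 0]
  dp:
    - [-0.01, 0.001, 0]
    - [-0.02, 0.002, 0]
    - [-0.03, 0.003, 0]
    - [-0.04, 0.0036, 0]
    - [-0.04, 0.0036, 0]
    - [-0.04, 0.0036, 0]
  fingers: [1, 1, 1, 1, 1, 1]

```text
t: 16.62
position: [486.5, -42.9, 30.3]
tcp_rot: [0.003, 0.738, 0.674, 0.002]
ft_force: [8.1, 0.1, -13.1]
opening: 12.3
```

```bash
cat > mk.py <<'E'
from h import *
import sys
tag=sys.argv[1]
s=arm.read_state();print(s['opening'],s['position'],s['ft_force'])
for n in ('scene','wrist','top'):
    c=grab(n,f'{n}_{tag}.png')
    if n=='scene': r=cv2.resize(c['pixels'][190:250,235:325],None,fx=8,fy=8,interpolation=cv2.INTER_CUBIC)
    if n=='top': r=cv2.resize(c['pixels'][150:220,300:380],None,fx=8,fy=8,interpolation=cv2.INTER_CUBIC)
    if n!='wrist': cv2.imwrite(f'pics/{n}z_{tag}.png',r)
    h=cv2.cvtColor(c['pixels'],cv2.COLOR_BGR2HSV);H,S,V=[h[...,i].astype(int) for i in range(3)]
    for nm,m,z in [('red',((H<6)|(H>174))&(S>130)&(V>80),37.5),('yel',(H>22)&(H<36)&(S>90)&(V>80),42)]:
        k,l,st,ce=cv2.connectedComponentsWithStats(m.astype(np.uint8))
        for i in range(1,k):
            P=ray(c,ce[i],z)
            if st[i,4]>3 and abs(P[0]-605)<40 and abs(P[1]+125)<25: print(n,nm,ce[i].round(1),st[i],P.round(1))
E
python3 mk.py p1
```

```text
12.326204549717737 [486.47412854 -42.88425512  30.34010214] [  8.06901704   0.07476779 -13.07687322]
scene red [273.3 207.7] [270 206  10   4  23] [ 588.1 -133.1   37.5]
scene yel [279.3 212.6] [275 211   9   4  16] [ 597.8 -114.2   42. ]
top red [346.5 178.6] [344 178   7   2  11] [ 590.1 -134.2   37.5]
```

View pics/scenez_p1.png

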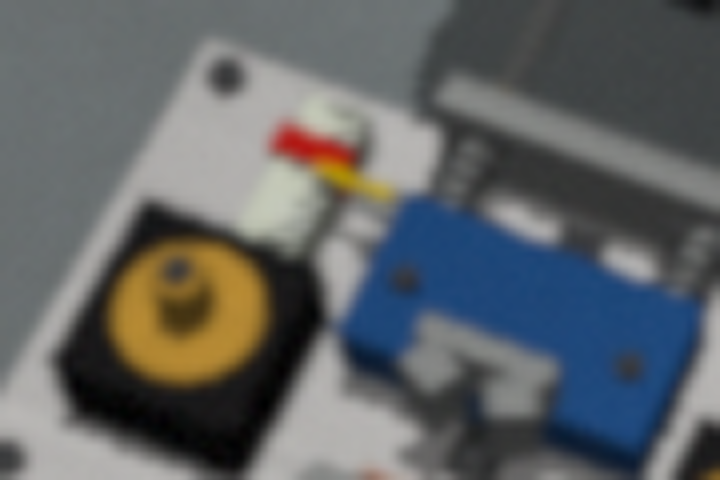

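View pics/wrist_p1.png

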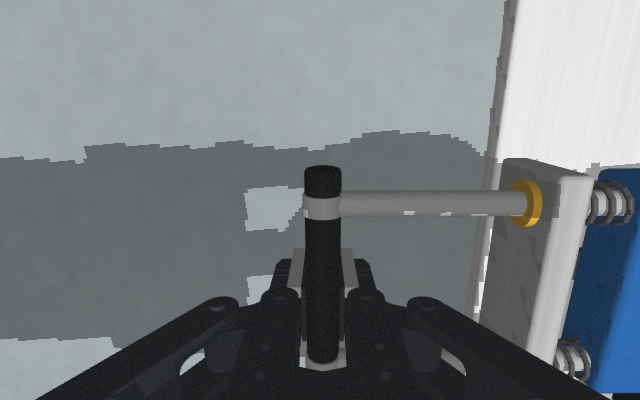

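View pics/topz_p1.png

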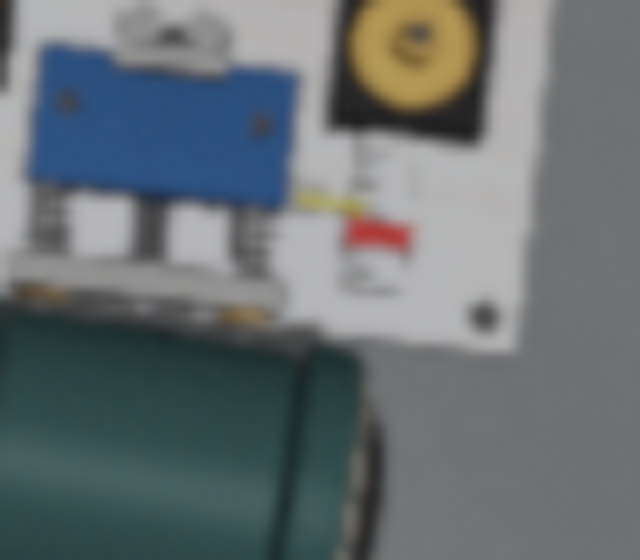

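The scene view has the pointer at (279,213) against the red clip at (273,208). It measures about 7 mm short, and the arm lags the command by about 2.5 mm under the spring load. I'm commanding 10 mm more.

Emit:
carry_out:
  twist:
    - [0, 0, 0]
    - [0, 0, 0]
    - [0, 0, 0]
    - [0, 0, 0]
    - [0, 0, 0]
    - [0, 0, 0]
  dp:
    - [-0.006, 0.0005, 0]
    - [-0.01, 0.001, 0]
    - [-0.014, 0.0013, 0]
    - [-0.0165, 0.0015, 0]
    - [-0.0165, 0.0015, 0]
    - [-0.0165, 0.0015, 0]
  fingers: [1, 1, 1, 1, 1, 1]

```text
t: 17.52
position: [479.5, -42.3, 30.4]
tcp_rot: [0.005, 0.738, 0.674, 0.005]
ft_force: [11.1, -0.2, -16.1]
opening: 11.6
```

```bash
python3 mk.py p2
```

```text
11.631221817758725 [479.5487777  -42.25211061  30.37732317] [ 11.07521736  -0.22234448 -16.13940778]
scene red [272.2 207.8] [270 206   6   5  19] [ 589.2 -135.4   37.5]
scene yel [280.3 209.7] [277 208   8   4  17] [ 590.2 -114.7   42. ]
top red [347.6 178.7] [346 178   5   2   7] [ 590.  -137.3   37.5]
```

View pics/scenez_p2.png

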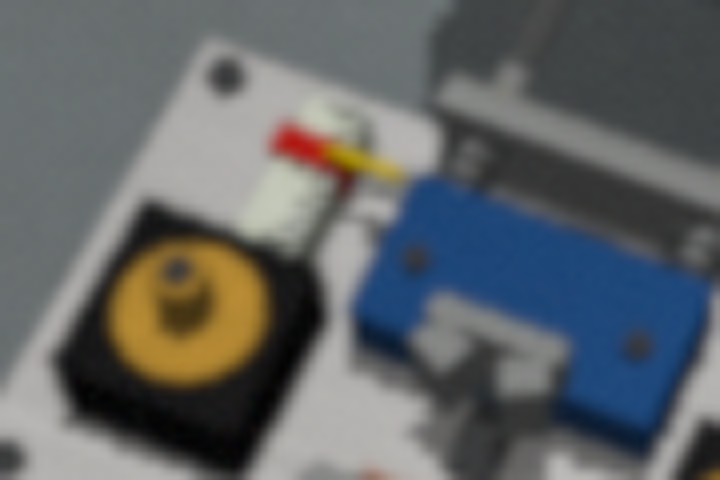

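View pics/topz_p2.png

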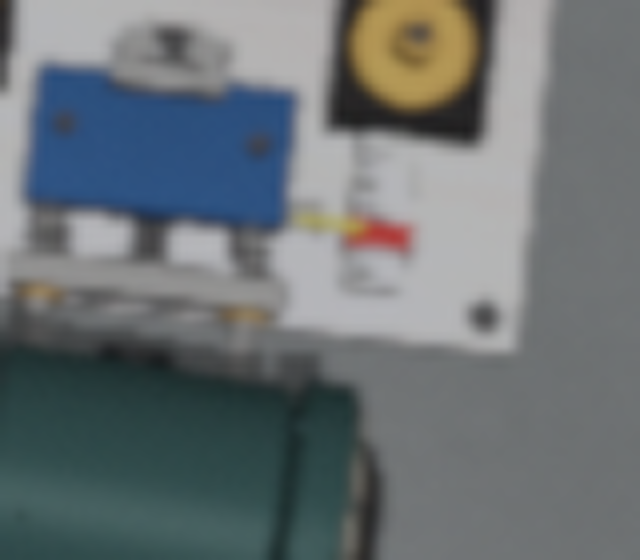

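```bash
python3 - <<'E'
from h import *
import pickle
d=pickle.load(open('c0.pkl','rb'));u=np.array([np.cos(.09),-np.sin(.09)])
def blue(c,img):
    h=cv2.cvtColor(img,cv2.COLOR_BGR2HSV);H,S,V=[h[...,i].astype(int) for i in range(3)]
    m=((H>100)&(H<125)&(S>110)).astype(np.uint8);k,l,s,ce=cv2.connectedComponentsWithStats(m)
    for i in range(1,k):
        P=ray(c,ce[i],46)
        if s[i,4]>150 and abs(P[0]-630)<50 and abs(P[1]+57)<60: return ce[i],s[i,4],P[:2]
for n in ('scene','top'):
    a=blue(d[n],d[n]['pixels']);b=blue(d[n],cv2.imread(f'pics/{n}_p2.png'));print(n,a,b,(a[2]-b[2])@u)
# clip width profile in w4 along the scale axis
c=pickle.load(open('c4.pkl','rb'))
print(c['pixels'][172,245:268],'\n',c['pixels'][185,245:268,2])
print('px->x',[ray(c,(q,178),37.5).round(1)[0] for q in (249,250,260,261,262)])
E
```

```text
scene (array([297.0626703 , 237.92370572]), np.int32(734), array([646.78733208, -53.84939081])) (array([302.69929078, 227.2212766 ]), np.int32(705), array([618.30660978, -50.52494259])) 28.66424980464392
top (array([320.50627615, 158.43096234]), np.int32(478), array([644.39755123, -59.73443167])) (array([319.48210526, 168.43578947]), np.int32(475), array([616.04809122, -57.47452318])) 28.437839477885472
[[192 203 200]
 [246 246 245]
 [245 244 243]
 [ 80  79 110]
 [158 158 238]
 [ 39  50 245]
 [ 29  48 245]
 [ 35  52 245]
 [ 38  50 245]
 [ 33  51 245]
 [ 35  45 245]
 [ 42  53 245]
 [ 35  53 245]
 [ 41  56 245]
 [ 38  55 243]
 [123 122 165]
 [245 245 244]
 [226 224 222]
 [156 152 149]
 [246 246 245]
 [246 245 245]
 [245 245 244]
 [225 225 222]] 
 [245 245 245 245 244 238 243 244 244 244 244 244 244 244 244 235 208 245
 245 245 245 245 245]
px->x [np.float64(584.7), np.float64(585.7), np.float64(594.7), np.float64(595.6), np.float64(596.5)]
```

```bash
python3 - <<'E'
import cv2
i=cv2.imread('pics/w4.png')[140:205,235:300]
cv2.imwrite('pics/w4c.png',cv2.resize(i,None,fx=9,fy=9,interpolation=cv2.INTER_NEAREST))
E
```

```text
(no output)
```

View pics/w4c.png

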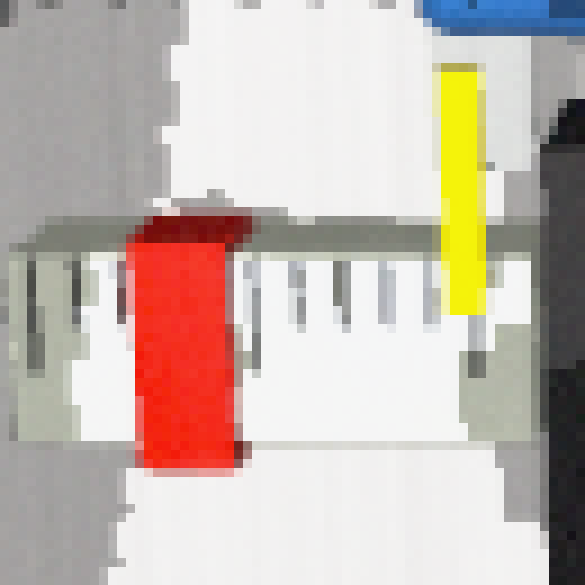

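```bash
python3 - <<'E'
from h import *
import pickle
c=pickle.load(open('c4.pkl','rb'));u=np.array([np.cos(.09),-np.sin(.09)])
m=ray(c,(255.7-.5,179.5-.5),37.5);t=ray(c,(286.7-.5,174.8-.5),42);print(m,t,(t-m)[:2]@u, (ray(c,(285.4,147.5),42)-m)[:2]@u)
# scene now
s=grab('scene');h=cv2.cvtColor(s['pixels'],cv2.COLOR_BGR2HSV)
print('proj mark in top/scene',proj(s,[m]),'pointer tip predicted at mark',proj(s,[[*(t[:2]-28.5*u),42]]))
print(arm.read_state()['position'],arm.read_state()['qd'].round(4))
E
```

```text
[ 590.23451155 -133.97335259   37.5       ] [ 619.40780321 -131.16272667   42.        ] 28.80260457547591 28.69989136195535
proj mark in top/scene [[272.62819179 208.3971262 ]] pointer tip predicted at mark [[274.50516037 208.37100874]]
[479.56654816 -42.27887237  30.39246544] [-0.0035  0.0002 -0.0015 -0.0002  0.0001 -0.0013]
```

The opening needed is 28.75 mm from the wrist view. Measured slide travel is 28.4 to 28.7 mm, so the pointer is on the marker. I'll watch it hold steady for a moment and check the cups and bystanders before handing in.

```bash
python3 - <<'E'
from h import *
import pickle
d=pickle.load(open('c0.pkl','rb'))
for i in range(10):
    c=optics.read_camera('scene' if i%2 else 'top')
    if i in(0,4,9): s=arm.read_state();print(s['t'],s['position'].round(2),s['ft_force'].round(1),s['opening'])
for n in('top','scene'):
  for nm,im in(('before',d[n]['pixels']),('now',grab(n,n+'_f.png')['pixels'])):
    c=d[n];h=cv2.cvtColor(im,cv2.COLOR_BGR2HSV);H,S,V=[h[...,i].astype(int) for i in range(3)]
    o=[]
    for z,m in((28,(H>12)&(H<30)&(S>120)&(V>100)),(10,((H<5)|(H>175))&(S>150)&(V>100))):
        k,l,s,ce=cv2.connectedComponentsWithStats(m.astype(np.uint8))
        for i in range(1,k):
            zz=51 if 600<ray(c,ce[i],51)[0]<690 and -160<ray(c,ce[i],51)[1]<60 else z
            P=ray(c,ce[i],zz)
            if s[i,4]>50 and 380<P[0]<750 and abs(P[1])<420: o.append(P[:2].round(0).tolist())
    print(n,nm,o)
E
```

```text
17.775 [479.54 -42.26  30.35] [ 10.6  -0.1 -15.5] 11.84470450276038
17.975 [479.55 -42.26  30.37] [ 10.2   0.5 -15.6] 11.864670053523627
18.225 [479.55 -42.25  30.35] [ 10.6  -0.  -16.3] 12.211944529832808
top before [[646.0, -375.0], [554.0, 342.0], [428.0, 308.0], [433.0, -375.0], [696.0, 343.0], [662.0, 340.0]]
top now [[650.0, -376.0], [671.0, 23.0], [654.0, -145.0], [433.0, -375.0], [696.0, 343.0], [662.0, 340.0]]
scene before [[417.0, -380.0], [596.0, -372.0], [428.0, 313.0], [699.0, -367.0], [555.0, 346.0], [680.0, 346.0]]
scene now [[417.0, -380.0], [596.0, -372.0], [699.0, -367.0], [654.0, -142.0], [670.0, 26.0], [680.0, 346.0]]
```

```bash
python3 - <<'E'
from workcell import arm
print(arm.job_done()); s=arm.read_state(); print(s['t'],s['position'],s['ft_force'],s['opening'])
E
```

```text
the job is handed in; nothing more can be done
None
the job is handed in; nothing more can be done
```

The jig is ready: a cup sits mouth down and released in each nest, and the arm is holding the handle with the pointer over the red marker. The job was handed in at about 18 s; no verdict is reported.

- **Cups:** the drip pans measured at (670.7, 25.4) and (655, -143), within about 1.5 mm of the nest centres I measured. The release heights matched full seating to within about 0.1 mm.
- **Handle:** the slide has travelled 28.4–28.7 mm (two cameras) against 28.75 mm needed. It held steady for the 0.5 s or so I watched, and the tool felt about 10–11 N of pull along the jig. There was also about 16 N of downward force on the tool, unexplained but steady.
- **Disagreement:** a rougher estimate from the blurry scene-camera pixels put the pointer up to 2 mm past the marker. A top-view reading by eye put it about 2 mm short. I relied on the wrist view and the slide travel.
- **Bystanders:** in the scene view the cross arm, flux jar and pliers have not moved. The top view showed a 4 mm change for the cross arm, which I take as noise in finding its thin shape.

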